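Return the bench bottles to their anti-tip bases

ROBOT

A 6-joint arm with a two-finger parallel gripper is mounted at the origin on a cart in front of the work surface, level with it; the furniture and walls round the work are solid. World frame = base frame: x ahead of the robot, y to its left, z up, the work surface at z = 0. Lengths are in m, angles in rad, forces in N, time in s.
With the tool pointing down it reaches from about 0.35 to 0.975 m from the base axis. Payload 4.9 kg.
Tool frame: the origin (TCP) lies at the very end of the fingers, on their centre line; the grasp point (between the pads) lies 19 mm behind it; z points along the fingers, y is the line along which they close (so a half turn about z gives the same grasp; the last joint's range is limited). The gripper opens to 85 mm and grips with 20 to 120 N. Pads are 22 mm wide; open, the fingers measure 114 mm over their backs; the gripper's body (76 mm by 85 mm) begins 54 mm behind the grasp point. The pads swing forward as they close: fully open they stand 13 mm farther back than shut.
Start: joints at [-0.119, 0.053, 1.613, -0, 1.476, -0.119], TCP at [0.625, 0, 0.231] pointing down, gripper open.
Joint ranges: [-3.01, 3.01], [-1.01, 2.22], [0.06, 2.58], [-1.02, 4.17], [0.09, 2.62], [-3.14, 3.14]. Speed limits (rad/s): [2.57, 2.57, 3.14, 3.14, 3.14, 3.14].

INTERFACE

Orientations are given as a rotation vector (axis times angle).
In Python, from station import get_obs, optics, ctrl gives the robot as it stands.
- The arm moves only by the shell command python3 -m pendant 'ROWS' [FORCE]. ROWS is JSON, a list of rows, each a list of 3 entries, a list of its own where there are three numbers: the shift along the tool's x, y, z in mm, then the turn, a rotation vector about the tool's x, y, z in rad, then the opening, from 0 (shut) to 1 (fully open). A call has 1 to 12 rows; each row shifts and turns the commanded pose from where the row before left it, along the tool's axes as they then stand; what a row does not reach is not made up. A row lasts 1/12 s, in which the tool goes at most 41.7 mm and 7.16 degrees, less where a joint would pass 70% of its speed; a pose out of reach is approached as far as the arm can. A call is refused whole if a number of a shift passes 41.7 or a number of a turn 0.125, either way. A call with a gripper value outside its range is refused whole. The fingers move at their own pace and stop on an object; FORCE is the grip in N (left out, the last holds). Time passes only in rows, so rows that do not move let the fingers close. It gives the time, the measured TCP pose, the force, the opening and the grip force at its end, in the units of the state.
- get_obs(): the state, without advancing time (a new reading comes with each control period).
- optics.get_image(name): name is "scene" or "side" or "wrist"; returns the picture (480x640x3 uint8, red, green, blue); there is no depth.
- optics.camera_model(name): a dict with "fx", "fy", "cx", "cy" (pixels), "cam_to_world" (4x4, takes a point from camera to world coordinates). Camera axes: x right, y up, looking along -z (the intrinsics and any distortion apply to the point x, -y, -z); pixel columns grow to the right and rows downward; lengths in m; the calibration is good to about 2 mm. A picture is of the moment at which its call begins: read the wrist's pose just before it. camera_model takes no time and is no camera call; for the wrist camera it gives the pose at the moment of the call.
- ctrl.finish_job(): hands the job in; it is judged then, once.
The state is a dict: "t": time; "q": joint angles; "dq": joint speeds; "effort": joint torques, N m; "tool_pos": TCP position; "tool_rot": TCP orientation; "contact_force": force on the tool from outside, world axes, zero at the start; "wrist_torque": the same for the moment, N m; "opening": finger opening in m; "grip_force": force on a finger pad.
Only numpy, scipy, OpenCV 4.12 (cv2) and the standard library are available. Lean on these libraries where they do the work, as an engineer would, in place of code of your own. Each camera call takes 0.05 s, during which the arm holds its last target. There are 200 camera calls.

TASK

Put the four bottles that stand in the open at the front of the bench into the anti-tip bases behind them: the square flask goes in the square base, and the three round bottles in the round bases by height, the tallest in the base with the broadest foot, the shortest in the one with the smallest. Lift each over the raised lip and leave it standing upright on the floor of its well. Do not knock any bottle over, and leave the white block and the roll of tape where they are.

Things in the scene. Friction and masses are not known exactly. Their poses are not given: they have to be found in the camera images.
- spray_flask: Tallest of the four bottles: slim round white spray bottle with a narrow black top, 114 mm tall. Body 31 mm in diameter from the bottom to 80 mm at the most, top 20 mm in diameter above that; grasp the body anywhere below 60 mm. Stands upright on the bench; origin: centre of the underside, z up along the bottle. 0.04 to 0.08 kg.
- dropper_bottle: Second tallest bottle: round brown bottle with a black rubber dropper on top, 102 mm tall. Body 33 mm in diameter up to about 60 mm, then a 24 mm neck ring to 77 mm and the thin bulb; grasp the body below 60 mm. Stands upright on the bench; origin: centre of the underside, z up along the bottle. 0.05 to 0.1 kg.
- polish_bottle: Shortest of the three round bottles: white round bottle with a big black cap as wide as itself, 81 mm tall, 35 mm in diameter all the way up. Stands upright on the bench; origin: centre of the underside, z up along the bottle. 0.05 to 0.1 kg.
- square_flask: White flask with square body and round black cap, 76 mm tall. Body 32 x 32 mm and 50 mm high, its flat sides facing along its own x and y; cap 25 mm in diameter above that; grasp the body across two flat sides. Stands upright on the bench; origin: centre of the underside, z up along the bottle. Any turn about z at the start. 0.06 to 0.13 kg.
- base_broad: Fixed anti-tip bottle base: round pale wooden foot 112 mm in diameter, 6 mm thick, screwed to the bench, with a low round metal lip in the middle (outside 60, inside 54 mm in diameter) whose top is 20 mm above the bench. The broadest of the three round bases. Origin: centre of the underside; z up. The well floor, where a bottle stands, is 6 mm above the origin.
- base_middle: Fixed anti-tip bottle base: round pale wooden foot 96 mm in diameter, 6 mm thick, screwed to the bench, with a low round metal lip in the middle (outside 60, inside 54 mm in diameter) whose top is 20 mm above the bench. The middle one of the three round bases. Origin: centre of the underside; z up. The well floor, where a bottle stands, is 6 mm above the origin.
- base_narrow: Fixed anti-tip bottle base: round pale wooden foot 80 mm in diameter, 6 mm thick, screwed to the bench, with a low round metal lip in the middle (outside 60, inside 54 mm in diameter) whose top is 20 mm above the bench. The smallest of the three round bases. Origin: centre of the underside; z up. The well floor, where a bottle stands, is 6 mm above the origin.
- base_square: Fixed anti-tip bottle base: square pale wooden foot 86 x 86 mm, 6 mm thick, screwed to the bench, with a low square metal lip in the middle (outside 60, inside 54 mm wide), top 20 mm above the bench. Sides along its x and y. Origin: centre of the underside; z up. The well floor is 6 mm above the origin; the square flask fits in at any turn.
- rubber_block: Bystander: loose small white block, 24 x 34 x 30 mm, standing among the bottles. Origin: centre of the underside. Not to be moved.
- tape_roll: Bystander: loose roll of beige tape lying flat behind the bases, 104 mm in diameter, 25 mm high. Origin: centre of the underside. Not to be moved.
Mind the look-alikes: they are no part of the job. Leave any blue look-alike of the base_square alone.

How it is judged:
By the outcome, as a careful person would: the job done as asked, in the order asked, and still so for the second after the job is handed in, with the robot touching nothing.
It also fails if it takes over 102 s, if anything falls off the work surface, if the arm or the gripper's body presses on something with over 40 N, if the wrist force passes 120 N, or if a joint passes its speed limit or range.

## Working session

There is one attempt and no reset: what is moved stays moved. The work goes in short steps, Python scripts to look and compute and a shell command to move; the robot and the scene stay as the last step left them, time stands still between calls to the robot, and variables do not carry over. Pictures are saved under pics/ and viewed, at most 14 in all, crops included, and the job is handed in when it is done.

```bash
ls; mkdir -p pics
python3 - <<'E'
from station import get_obs, optics, ctrl
import cv2
o=get_obs();print({k:o[k] for k in('t','tool_pos','tool_rot','opening')})
for n in('scene','side','wrist'):
    cv2.imwrite(f'pics/{n}0.png',optics.get_image(n)[:,:,::-1]);m=optics.camera_model(n);print(n,m)
E
```

```text
pics
{'t': 0.0, 'tool_pos': array([6.24359910e-01, 8.70519369e-05, 2.30049417e-01]), 'tool_rot': array([-2.22021606e+00, -2.22034304e+00,  2.06328047e-03]), 'opening': 0.08533929343903322}
scene {'fx': 452.5639631806522, 'fy': 452.5639631806522, 'cx': 318.96471046701987, 'cy': 241.7308720439823, 'cam_to_world': array([[ 6.75866985e-01,  3.76126802e-01, -6.33823672e-01,
         4.30316726e-02],
       [-7.37023006e-01,  3.46028370e-01, -5.80569941e-01,
        -3.55094617e-01],
       [ 9.53056582e-04,  8.59530684e-01,  5.11083257e-01,
         4.58898332e-01],
       [ 0.00000000e+00,  0.00000000e+00,  0.00000000e+00,
         1.00000000e+00]])}
side {'fx': 474.7417328242575, 'fy': 474.7417328242575, 'cx': 319.90588687134164, 'cy': 237.82228129384032, 'cam_to_world': array([[ 0.99975043, -0.01699631,  0.01449861,  0.59463899],
       [ 0.02107512,  0.5022393 , -0.86447182, -0.58300042],
       [ 0.00741106,  0.86456163,  0.50247215,  0.46638775],
       [ 0.        ,  0.        ,  0.        ,  1.        ]])}
wrist {'fx': 336.5144924411189, 'fy': 336.5144924411189, 'cx': 315.24401590690843, 'cy': 239.19992282575532, 'cam_to_world': array([[ 9.99998735e-01, -4.62971132e-04,  1.52140126e-03,
         6.24722365e-01],
       [ 3.06132373e-06,  9.57243742e-01,  2.89282591e-01,
         7.41714283e-02],
       [-1.59028132e-03, -2.89282221e-01,  9.57242533e-01,
         3.72794900e-01],
       [ 0.00000000e+00,  0.00000000e+00,  0.00000000e+00,
         1.00000000e+00]])}
```

View pics/scene0.png

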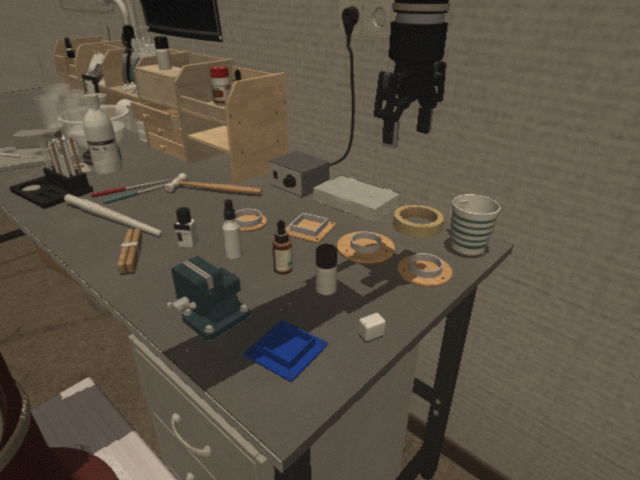

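View pics/side0.png

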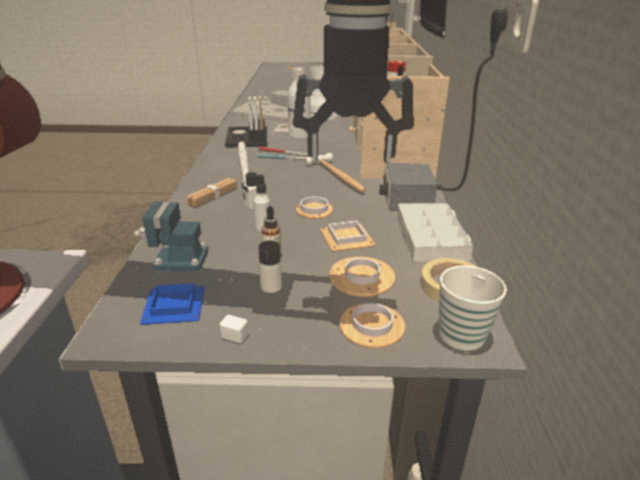

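View pics/wrist0.png

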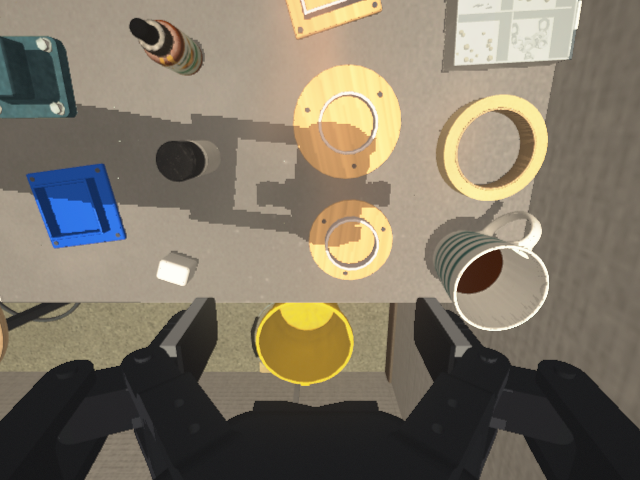

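The wrist view shows the broad-looking base at (347,122), another round base at (350,240), the polish bottle's cap at (180,160) and the block at (175,270). The scene view shows the four bottles at (185,228), (231,230), (283,248) and (326,270), and the four bases behind them. I'll move the wrist camera up and to the left so that it sees everything.

```bash
python3 -m pendant '[[[40,0,-20],[0,0,0],1],[[40,0,-20],[0,0,0],1],[[40,0,-20],[0,0,0],1],[[30,0,-20],[0,0,0],1],[[0,0,0],[0,0,0],1],[[0,0,0],[0,0,0],1],[[0,0,0],[0,0,0],1]]'
cat > h.py <<'E'
from station import get_obs, optics, ctrl
import numpy as np, cv2
def ray(m,u,v,z):
    T=m['cam_to_world']; d=T[:3,:3]@np.array([(u-m['cx'])/m['fx'],-(v-m['cy'])/m['fy'],-1.])
    c=T[:3,3]; return c+d*(z-c[2])/d[2]
def rect(m,img,x0,x1,y0,y1,z,s=1000):
    # plane-rectified top view; u=(x-x0)*s, v=(y1-y)*s
    T=m['cam_to_world']; W,H=int((x1-x0)*s),int((y1-y0)*s)
    P=np.array([[x0,y1,z],[x1,y1,z],[x1,y0,z],[x0,y0,z]]); c=(P-T[:3,3])@T[:3,:3]
    px=np.c_[m['cx']+m['fx']*c[:,0]/-c[:,2], m['cy']+m['fy']*c[:,1]/c[:,2]].astype(np.float32)
    return cv2.warpPerspective(img,cv2.getPerspectiveTransform(px,np.float32([[0,0],[W,0],[W,H],[0,H]])),(W,H))
E
python3 - <<'E'
from h import *
m=optics.camera_model('wrist');im=optics.get_image('wrist')[:,:,::-1].copy()
print(get_obs()['t'],get_obs()['tool_pos'],m['cam_to_world'][:3,3])
cv2.imwrite('pics/w1.png',im);np.save('w1.npy',im);np.save('w1m.npy',m,allow_pickle=True)
E
```

```text
t: 0.73
tool_pos: [0.6247, 0.1415, 0.3062]
tool_rot: [-2.221, -2.221, 0.002]
contact_force: [-0.5, -0.7, -0.6]
opening: 0.085
grip_force: 0.0
0.7833 [0.62449956 0.14091783 0.30549774] [0.62482879 0.2156969  0.44860493]
```

View pics/w1.png

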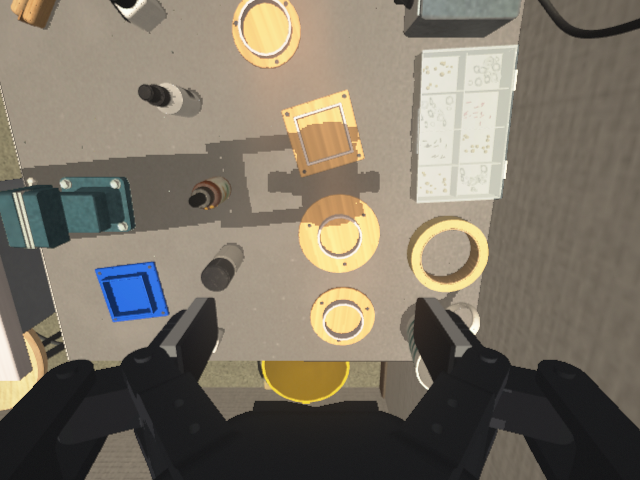

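The wrist view now shows all four bases: round at (266,28), (339,235) and (343,316), square at (324,133). It also shows the spray bottle at (170,98), the dropper at (210,192) and the polish bottle at (222,268). Next I'll measure the bases, and rectify the view at bench height to find the bottles.

Run:
```python
from h import *
m=np.load('w1m.npy',allow_pickle=True).item();im=np.load('w1.npy')
h=cv2.cvtColor(im,cv2.COLOR_BGR2HSV)
mk=cv2.inRange(h,(8,60,60),(26,255,255));mk=cv2.morphologyEx(mk,cv2.MORPH_CLOSE,np.ones((5,5)))
for c in cv2.findContours(mk,cv2.RETR_EXTERNAL,cv2.CHAIN_APPROX_NONE)[0]:
    if cv2.contourArea(c)<900: continue
    p=np.float32([ray(m,*q,.006)[:2] for q in c[:,0]+0.])
    p=cv2.convexHull(p)
    (cx,cy),r=cv2.minEnclosingCircle(p);e=cv2.minAreaRect(p)
    print(c[:,0].mean(0).round(),'circ',round(cx,4),round(cy,4),'d',round(2*r,4),'rect',np.round(e[0],4),np.round(e[1],4),round(e[2],1))
r=rect(m,im,.36,.62,.0,.40,0,1500)
for v in np.arange(0,.4,.05): cv2.putText(r,f'{v:.2f}',(0,int((.4-v)*1500)),0,.4,(0,255,0));cv2.line(r,(0,int((.4-v)*1500)),(390,int((.4-v)*1500)),(0,255,0),1)
for v in np.arange(.36,.62,.05): cv2.line(r,(int((v-.36)*1500),0),(int((v-.36)*1500),600),(0,255,0),1)
s=optics.get_image('side')[:,:,::-1];sc=optics.get_image('scene')[:,:,::-1]
np.save('s.npy',s);np.save('sc.npy',sc)
a=cv2.resize(sc[190:350,150:400],None,fx=1.6,fy=1.6);b=cv2.resize(s[160:300,220:300],None,fx=2.4,fy=2.4)
o=np.zeros((600,800,3),np.uint8);o[:,:390]=r;o[:a.shape[0],395:395+a.shape[1]]=a;o[260:260+b.shape[0],395:395+b.shape[1]]=b[:340]
cv2.imwrite('pics/c1.png',o)
```

```text
[298. 377.] circ 0.5888 -0.1493 d 0.3 rect [ 0.5875 -0.1538] [0.2969 0.0813] 0.1
[ 35. 361.] circ 0.1761 -0.1207 d 0.2192 rect [ 0.1764 -0.1211] [0.2114 0.0754] 38.8
[342. 315.] circ 0.6634 -0.0354 d 0.1032 rect [ 0.6637 -0.0374] [0.097  0.0983] 41.2
[447. 253.] circ 0.8076 0.0593 d 0.1189 rect [0.8074 0.0591] [0.1077 0.1185] 55.8
[305. 125.] circ 0.6016 0.1955 d 0.3607 rect [0.6181 0.2005] [0.1279 0.3596] 16.7
```

View pics/c1.png

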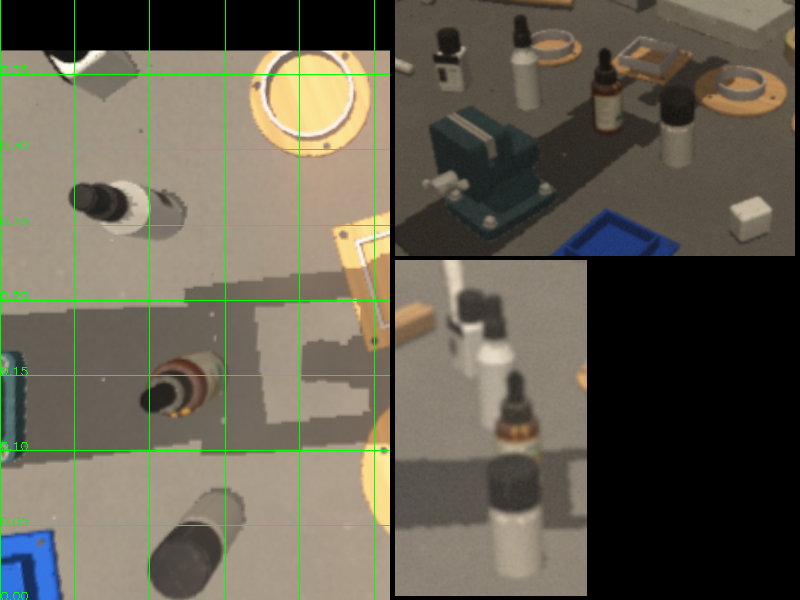

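The near base measures about 97 mm, so it is the middle one. The one at (339,235) is the broad base and the far one is the narrow base. I need a second view further left for the square flask and the narrow base.

```bash
python3 -m pendant '[[[40,-30,0],[0,0,0],1],[[40,-30,0],[0,0,0],1],[[40,-30,0],[0,0,0],1],[[10,-10,0],[0,0,0],1],[[0,0,0],[0,0,0],1],[[0,0,0],[0,0,0],1],[[0,0,0],[0,0,0],1]]'
cat > base.py <<'E'
from h import *
m=optics.camera_model('wrist');im=optics.get_image('wrist')[:,:,::-1].copy()
np.save('w2.npy',im);np.save('w2m.npy',m,allow_pickle=True)
for n in('w1','w2'):
    im=np.load(n+'.npy');m=np.load(n+'m.npy',allow_pickle=True).item()
    g=cv2.cvtColor(rect(m,im,.50,.78,-.1,.42,.006,1000),cv2.COLOR_BGR2HSV)
    mk=cv2.inRange(g,(8,75,60),(24,255,255))
    mk=cv2.morphologyEx(mk,cv2.MORPH_OPEN,np.ones((5,5)))
    for c in cv2.findContours(mk,cv2.RETR_EXTERNAL,cv2.CHAIN_APPROX_NONE)[0]:
        if cv2.contourArea(c)<900: continue
        (x,y),r=cv2.minEnclosingCircle(c);e=cv2.minAreaRect(c)
        print(n,'circ',round(.5+x/1000,4),round(.42-y/1000,4),'d',round(2*r),'rect',.5+e[0][0]/1000,.42-e[0][1]/1000,np.round(e[1]),round(e[2],1))
# 20 mm plane lips
r=rect(m,im,.34,.78,0,.44,0,1350)
for v in np.arange(0,.44,.05): cv2.putText(r,f'{v:.2f}',(0,int((.44-v)*1350)),0,.4,(0,255,0));cv2.line(r,(0,int((.44-v)*1350)),(594,int((.44-v)*1350)),(0,255,0),1)
for v in np.arange(.35,.78,.05): cv2.line(r,(int((v-.34)*1350),0),(int((v-.34)*1350),600),(0,255,0),1)
cv2.imwrite('pics/c2.png',r)
E
python3 base.py
```

```text
t: 1.47
tool_pos: [0.5406, 0.2505, 0.3067]
tool_rot: [2.223, 2.219, -0.001]
contact_force: [0.6, 0.7, -0.6]
opening: 0.0857
grip_force: 0.0
w1 circ 0.665 -0.045 d 53 rect 0.6650000305175781 -0.043000061035156245 [48. 49.] 45.0
w1 circ 0.663 -0.0378 d 99 rect 0.6697260284423828 -0.03827807617187501 [85. 98.] 4.9
w1 circ 0.6568 0.0855 d 54 rect 0.657 0.08649999999999997 [51. 52.] 90.0
w1 circ 0.656 0.0888 d 114 rect 0.6544000091552734 0.09169998168945309 [106. 112.] 63.4
w1 circ 0.6345 0.2185 d 75 rect 0.6343423614501953 0.21883599853515623 [55. 55.] 73.6
w1 circ 0.634 0.219 d 119 rect 0.6340321655273438 0.2184539642333984 [88. 87.] 73.5
w1 circ 0.5662 0.3371 d 54 rect 0.5660000000000001 0.33699999999999997 [50. 52.] 90.0
w1 circ 0.5675 0.334 d 81 rect 0.5715479507446289 0.32370547485351564 [59. 81.] 69.4
w2 circ 0.666 -0.0445 d 53 rect 0.666058837890625 -0.044764770507812524 [48. 44.] 14.0
w2 circ 0.6629 -0.0367 d 100 rect 0.6635 -0.03700000000000003 [98. 95.] 90.0
w2 circ 0.6606 0.0846 d 49 rect 0.6666576843261719 0.08608847045898438 [46. 36.] 74.7
w2 circ 0.641 0.085 d 108 rect 0.622621452331543 0.08011456298828123 [108.  44.] 75.1
w2 circ 0.688 0.08 d 120 rect 0.6888986511230468 0.07985809326171872 [ 40. 115.] 9.0
w2 circ 0.6215 0.213 d 56 rect 0.6215027084350586 0.21311619567871093 [53. 25.] 72.9
w2 circ 0.6141 0.2142 d 96 rect 0.6139245223999024 0.21376416015625 [88. 47.] 74.1
w2 circ 0.567 0.3346 d 81 rect 0.5707000122070313 0.32339999389648433 [57. 81.] 71.6
w2 circ 0.5672 0.335 d 55 rect 0.5675 0.33449999999999996 [53. 53.] 90.0
```

View pics/c2.png

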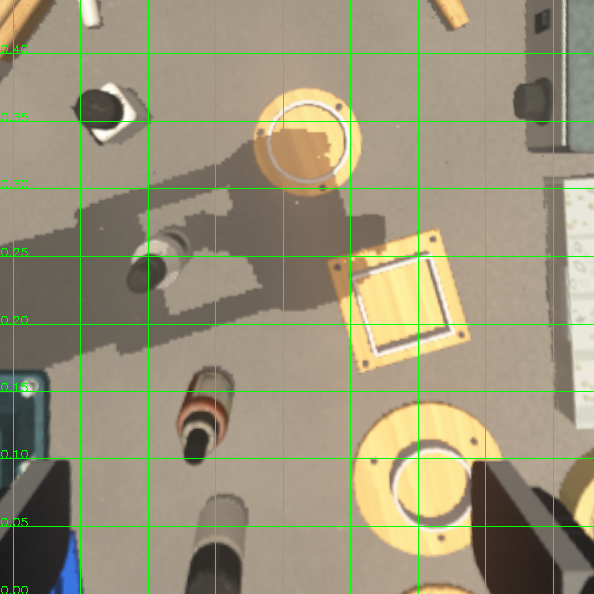

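Base centres: narrow (0.567, 0.3345), square (0.634, 0.2185), broad (0.656, 0.089), middle (0.663, -0.0375). In this picture the polish bottle stands at about (0.506, 0.056), the dropper at (0.498, 0.152) and the spray bottle at about (0.466, 0.257). The square flask is near (100,110). I'll start with the polish bottle.

```bash
python3 -m pendant '[[[-39,-7,30],[0,0,0],1],[[-39,-7,39],[0,0,0],1],[[-39,-7,39],[0,0,0],1],[[-39,-7,39],[0,0,0],1],[[-39,-7,39],[0,0,0],1],[[0,0,0],[0,0,0],1],[[0,0,0],[0,0,0],1],[[0,0,0],[0,0,0],1]]'
cat > look.py <<'E'
import sys
from h import *
n=sys.argv[1];o=get_obs();print(o['t'],o['tool_pos'].round(4),o['tool_rot'].round(3))
a=optics.get_image('side')[:,:,::-1];b=optics.get_image('wrist')[:,:,::-1]
cv2.imwrite(f'pics/{n}.png',np.hstack([cv2.resize(b,(480,360)),cv2.resize(a[120:360,180:393],(320,360))]))
E
python3 look.py l1
```

```text
t: 2.18
tool_pos: [0.5142, 0.1015, 0.1659]
tool_rot: [2.223, 2.219, 0.002]
contact_force: [-0.2, 0.2, 0.9]
opening: 0.0856
grip_force: 0.0
2.1833 [0.5142 0.1015 0.1659] [2.223e+00 2.219e+00 2.000e-03]
```

View pics/l1.png

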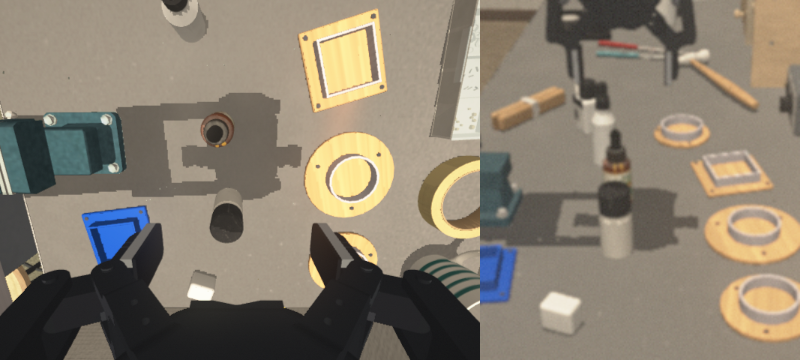

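Run:
```python
from h import *
m=optics.camera_model('wrist');im=optics.get_image('wrist')[:,:,::-1]
k=4/3
print('polish top',ray(m,227*k,225*k,.081)[:2],'polish bottom near edge',ray(m,226*k,188*k,0)[:2])
print('dropper base (top of arc)',ray(m,218*k,112*k,.05)[:2],'bulb',ray(m,214*k,134*k,.1)[:2])
print('block',ray(m,202*k,285*k,.03)[:2], get_obs()['tool_pos'])
```

```text
polish top [0.50570584 0.05981966] polish bottom near edge [0.5019299  0.07142571]
dropper base (top of arc) [0.49691771 0.1681999 ] bulb [0.49660596 0.15230932]
block [ 0.46973488 -0.05397173] [0.51474324 0.10278355 0.1672924 ]
```

The wrist view shows the polish cap at (227,225) and the dropper at (217,129), scaled. That puts the polish bottle at (0.505, 0.057).

```bash
python3 -m pendant '[[[-38,-10,0],[0,0,0],1],[[-8,0,37],[0,0,0],1],[[0,0,36],[0,0,0],1],[[0,0,36],[0,0,0],1],[[0,0,34],[0,0,0],1],[[0,0,0],[0,0,0],1],[[0,0,0],[0,0,0],1],[[0,0,0],[0,0,0],0.3],[[0,0,0],[0,0,0],0.1],[[0,0,0],[0,0,0],0.1],[[0,0,0],[0,0,0],0.1],[[0,0,0],[0,0,0],0.1]]' 35; python3 -m pendant '[[[0,0,0],[0,0,0],0.1],[[0,0,0],[0,0,0],0.1],[[0,0,0],[0,0,0],0.1]]'
```

```text
t: 3.33
tool_pos: [0.5047, 0.0562, 0.0243]
tool_rot: [2.22, 2.22, 0.004]
contact_force: [-2.0, 1.6, 7.2]
opening: 0.0341
grip_force: 34.8
t: 3.58
tool_pos: [0.5047, 0.0562, 0.0243]
tool_rot: [2.22, 2.22, 0.004]
contact_force: [-1.3, 0.8, 6.7]
opening: 0.034
grip_force: 34.9
```

```bash
python3 -m pendant '[[[0,0,-36],[0,0,0],0.1],[[0,0,-36],[0,0,0],0.1],[[0,0,-36],[0,0,0],0.1],[[0,0,-36],[0,0,0],0.1],[[35,8,0],[0,0,0],0.1],[[35,8,0],[0,0,0],0.1],[[35,8,0],[0,0,0],0.1],[[35,8,0],[0,0,0],0.1],[[35,8,0],[0,0,0],0.1],[[35,8,0],[0,0,0],0.1],[[35,7,0],[0,0,0],0.1],[[33,7,0],[0,0,0],0.1]]'; python3 -m pendant '[[[0,0,0],[0,0,0],0.1],[[0,0,0],[0,0,0],0.1],[[0,0,0],[0,0,0],0.1]]'; python3 look.py l2
```

```text
t: 4.58
tool_pos: [0.565, 0.3361, 0.166]
tool_rot: [-2.221, -2.222, 0.0]
contact_force: [0.2, -0.8, -1.4]
opening: 0.0338
grip_force: 35.5
t: 4.83
tool_pos: [0.5648, 0.334, 0.1658]
tool_rot: [2.221, 2.222, -0.002]
contact_force: [0.4, 0.5, -0.7]
opening: 0.034
grip_force: 35.5
4.8333 [0.5648 0.334  0.1658] [ 2.221e+00  2.222e+00 -2.000e-03]
```

View pics/l2.png

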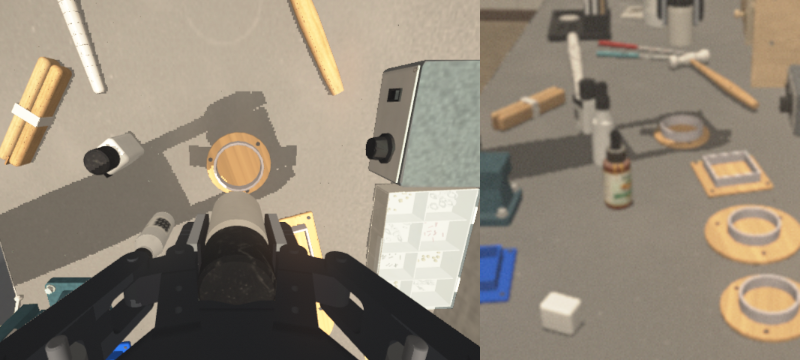

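The polish bottle is held upright just above the narrow base, which is at (240,165) in the scaled view. I'll lower and release it.

```bash
python3 -m pendant '[[[0,2,34],[0,0,0],0.1],[[0,0,34],[0,0,0],0.1],[[0,0,34],[0,0,0],0.1],[[0,0,20],[0,0,0],0.1],[[0,0,10],[0,0,0],0.1],[[0,0,3],[0,0,0],0.1],[[0,0,0],[0,0,0],0.1],[[0,0,0],[0,0,0],0.1],[[0,0,0],[0,0,0],0.45],[[0,0,0],[0,0,0],0.6],[[0,0,0],[0,0,0],0.8],[[0,0,0],[0,0,0],0.8]]'; python3 -m pendant '[[[0,0,-20],[0,0,0],0.8],[[0,0,-36],[0,0,0],1],[[0,0,-36],[0,0,0],1],[[0,0,-36],[0,0,0],1],[[0,0,0],[0,0,0],1],[[0,0,0],[0,0,0],1],[[0,0,0],[0,0,0],1]]'
cat > sq.py <<'E'
from h import *
m=optics.camera_model('wrist');im=optics.get_image('wrist')[:,:,::-1].copy();s=optics.get_image('side')[:,:,::-1]
o=get_obs();print(o['tool_pos'].round(4))
r=rect(m,im,.34,.62,.2,.4,.05,2200)   # z=50 mm plane, top of square body
for v in (.35,.40,.45,.5,.55): cv2.line(r,(int((v-.34)*2200),0),(int((v-.34)*2200),440),(0,255,0),1)
for v in (.25,.3,.35): cv2.line(r,(0,int((.4-v)*2200)),(616,int((.4-v)*2200)),(0,255,0),1)
cv2.imwrite('pics/sq.png',np.vstack([r,cv2.resize(s[150:250,200:420],(616,160))]))
E
python3 sq.py
```

```text
t: 5.93
tool_pos: [0.5676, 0.3344, 0.0319]
tool_rot: [2.221, 2.221, 0.002]
contact_force: [-0.4, -1.2, -0.0]
opening: 0.0679
grip_force: 0.0
t: 6.52
tool_pos: [0.567, 0.3342, 0.1592]
tool_rot: [2.221, 2.221, 0.0]
contact_force: [0.0, 0.6, -0.8]
opening: 0.0852
grip_force: 0.0
[0.566  0.3337 0.157 ]Traceback (most recent call last):
  File "sq.py", line 7, in <module>
    cv2.imwrite('pics/sq.png',np.vstack([r,cv2.resize(s[150:250,200:420],(616,160))]))
                              ~~~~~~~~~^^^^^^^^^^^^^^^^^^^^^^^^^^^^^^^^^^^^^^^^^^^^^^
    return _nx.concatenate(arrs, 0, dtype=dtype, casting=casting)
           ~~~~~~~~~~~~~~~^^^^^^^^^^^^^^^^^^^^^^^^^^^^^^^^^^^^^^^
ValueError: all the input array dimensions except for the concatenation axis must match exactly, but along dimension 1, the array at index 0 has size 615 and the array at index 1 has size 616
```

```bash
sed -i 's/(616,160)/(r.shape[1],160)/' sq.py; python3 -m pendant '[[[-8,-33,-10],[0,0,0],1],[[-8,-33,-10],[0,0,0],1],[[-8,-33,-10],[0,0,0],1],[[-8,-33,-10],[0,0,0],1],[[0,0,0],[0,0,0],1],[[0,0,0],[0,0,0],1],[[0,0,0],[0,0,0],1]]'; python3 sq.py
```

```text
t: 7.2
tool_pos: [0.4349, 0.302, 0.1979]
tool_rot: [-2.221, -2.221, 0.002]
contact_force: [-0.4, -0.6, -0.4]
opening: 0.0855
grip_force: 0.0
[0.4355 0.3021 0.198 ]
```

View pics/sq.png

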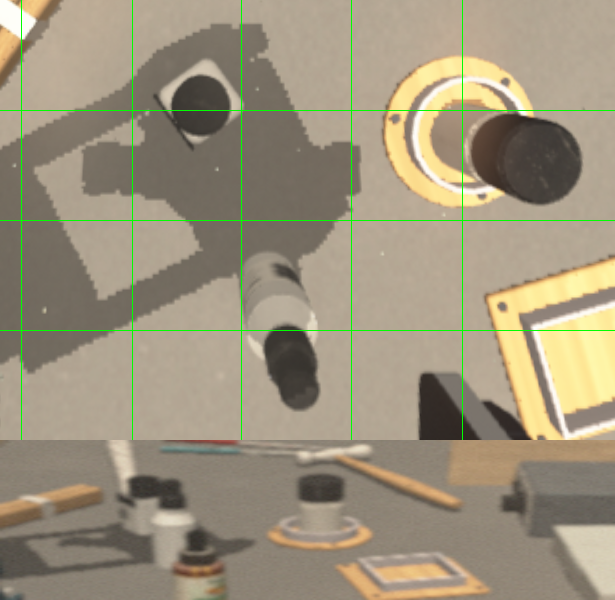

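The polish bottle stands in its well at (462,130). The square flask's body corners at 50 mm height are (158,96), (207,58), (243,103) and (193,148). That gives a centre of (0.431, 0.354) and sides at about 38 degrees, so the gripper turns by -0.66.

```bash
python3 -m pendant '[[[26,-2,0],[0,0,0],1],[[26,-2,0],[0,0,0],1],[[0,0,15],[0,0,-0.11],1],[[0,0,15],[0,0,-0.11],1],[[0,0,15],[0,0,-0.11],1],[[0,0,15],[0,0,-0.11],1],[[0,0,15],[0,0,-0.11],1],[[0,0,15],[0,0,-0.11],1],[[0,0,0],[0,0,0],1],[[0,0,0],[0,0,0],1],[[0,0,0],[0,0,0],1]]'
```

```text
t: 8.22
tool_pos: [0.4319, 0.3544, 0.1095]
tool_rot: [1.385, 2.819, 0.0]
contact_force: [-0.6, 0.3, 1.5]
opening: 0.0854
grip_force: 0.0
```

```bash
python3 -m pendant '[[[0,0,35],[0,0,0],1],[[0,0,35],[0,0,0],1],[[0,0,22],[0,0,0],1],[[0,0,0],[0,0,0],1],[[0,0,0],[0,0,0],0.5],[[0,0,0],[0,0,0],0.2],[[0,0,0],[0,0,0],0.1],[[0,0,0],[0,0,0],0.1],[[0,0,0],[0,0,0],0.1],[[0,0,0],[0,0,0],0.1],[[0,0,0],[0,0,0],0.1]]' 35; python3 -m pendant '[[[0,0,0],[0,0,0],0.1],[[0,0,-36],[0,0,0],0.1],[[0,0,-36],[0,0,0],0.1],[[0,0,-36],[0,0,0],0.1],[[0,0,-36],[0,0,0],0.1],[[0,0,0],[0,0,0],0.1],[[0,0,0],[0,0,0],0.1],[[0,0,0],[0,0,0],0.1]]'
```

```text
t: 9.13
tool_pos: [0.4326, 0.3551, 0.0194]
tool_rot: [1.381, 2.82, 0.005]
contact_force: [-1.0, 0.4, 6.5]
opening: 0.0303
grip_force: 35.8
t: 9.8
tool_pos: [0.4308, 0.354, 0.1607]
tool_rot: [-1.382, -2.821, 0.001]
contact_force: [-0.0, 0.8, -1.8]
opening: 0.0307
grip_force: 35.2
```

```bash
python3 -m pendant '[[[0,0,0],[0,0,0.125],0.1],[[0,0,0],[0,0,0.125],0.1],[[0,0,0],[0,0,0.125],0.1],[[-27,22,0],[0,0,0],0.1],[[-27,22,0],[0,0,0],0.1],[[-27,22,0],[0,0,0],0.1],[[-27,22,0],[0,0,0],0.1],[[-27,23,0],[0,0,0],0.1],[[-26,23,0],[0,0,0],0.1],[[-26,23,0],[0,0,0],0.1],[[0,0,0],[0,0,0],0.1],[[0,0,0],[0,0,0],0.1]]';python3 look.py l3
```

```text
t: 10.8
tool_pos: [0.634, 0.2172, 0.1577]
tool_rot: [-1.885, -2.509, 0.006]
contact_force: [-0.7, 0.3, -1.5]
opening: 0.0306
grip_force: 35.3
10.8 [0.634  0.2172 0.1577] [-1.885 -2.509  0.006]
```

View pics/l3.png

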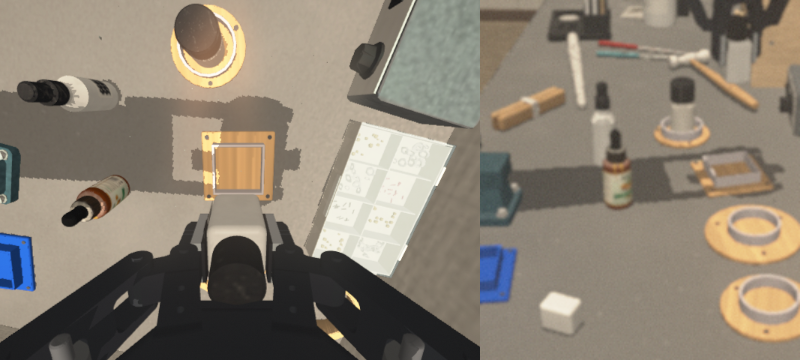

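The square flask is held squarely above its base at (238,165), with the sides aligned.

```bash
python3 -m pendant '[[[1,0,35],[0,0,0],0.1],[[0,0,35],[0,0,0],0.1],[[0,0,35],[0,0,0],0.1],[[0,0,20],[0,0,0],0.1],[[0,0,7],[0,0,0],0.1],[[0,0,3],[0,0,0],0.1],[[0,0,0],[0,0,0],0.1],[[0,0,0],[0,0,0],0.1]]'
```

```text
t: 11.57
tool_pos: [0.6334, 0.2208, 0.0265]
tool_rot: [1.882, 2.516, 0.001]
contact_force: [-0.2, -0.3, -1.6]
opening: 0.0305
grip_force: 35.5
```

```bash
python3 -m pendant '[[[0,0,1],[0,0,0],0.1],[[0,0,0],[0,0,0],0.1],[[0,0,0],[0,0,0],0.45],[[0,0,0],[0,0,0],0.6],[[0,0,0],[0,0,0],0.8],[[0,0,0],[0,0,0],0.8],[[0,0,-20],[0,0,0],0.8],[[0,0,-36],[0,0,0],1],[[0,0,-36],[0,0,0.125],1],[[0,0,-36],[0,0,0.125],1],[[0,0,-36],[0,0,0.125],1],[[0,0,-36],[0,0,0.125],1]]'; python3 -m pendant '[[[0,0,0],[0,0,0.125],1],[[0,0,0],[0,0,0.125],1],[[0,0,0],[0,0,0.125],1],[[0,0,0],[0,0,0.125],1],[[0,0,0],[0,0,0.125],1],[[0,0,0],[0,0,0.125],1],[[0,0,0],[0,0,0.125],1],[[0,0,0],[0,0,0.125],1],[[0,0,0],[0,0,0.125],1],[[0,0,0],[0,0,0.125],1],[[0,0,0],[0,0,0.1],1],[[0,0,0],[0,0,0],1]]'; python3 -c "
from h import *
print(get_obs()['q'].round(3))"
```

```text
t: 12.57
tool_pos: [0.6339, 0.2197, 0.227]
tool_rot: [2.453, 1.962, 0.0]
contact_force: [0.8, -0.1, 0.3]
opening: 0.0853
grip_force: 0.0
t: 13.57
tool_pos: [0.6341, 0.2198, 0.2252]
tool_rot: [-3.142, -0.007, -0.0]
contact_force: [-0.5, -0.5, 1.0]
opening: 0.0853
grip_force: 0.0
[0.223 0.163 1.504 0.    1.474 1.789]
```

The flask is released and the arm has lifted. Next is the spray bottle at about (0.4665, 0.256). It needs a tilted grasp so that its top clears the palm, so I'll hover over it and tilt by 50 degrees.

```bash
python3 -m pendant '[[[-38,-9,0],[0,0,0],1],[[-38,-9,0],[0,0,0],1],[[-37,-9,0],[0,0,0],1],[[-37,-9,0],[0,0,0],1],[[0,0,0],[0,0.124,0],1],[[0,0,0],[0,0.124,0],1],[[0,0,0],[0,0.124,0],1],[[0,0,0],[0,0.124,0],1],[[0,0,0],[0,0.124,0],1],[[0,0,0],[0,0.124,0],1],[[0,0,0],[0,0.124,0],1],[[0,0,0],[0,0,0],1]]'; python3 -m pendant '[[[0,0,0],[0,0,0],1],[[0,0,0],[0,0,0],1]]'; python3 -c "
from h import *
print(get_obs()['q'].round(3))"; python3 look.py l4
```

```text
t: 14.57
tool_pos: [0.4795, 0.2538, 0.218]
tool_rot: [2.852, 0.018, 1.311]
contact_force: [-1.0, -1.2, -2.0]
opening: 0.0856
grip_force: 0.0
t: 14.73
tool_pos: [0.4847, 0.2554, 0.2269]
tool_rot: [-2.848, -0.009, -1.319]
contact_force: [0.8, 0.2, 0.1]
opening: 0.0856
grip_force: 0.0
[ 0.551 -0.547  2.282 -0.64   0.723  2.454]
14.7333 [0.4847 0.2554 0.2269] [-2.848 -0.009 -1.319]
```

View pics/l4.png

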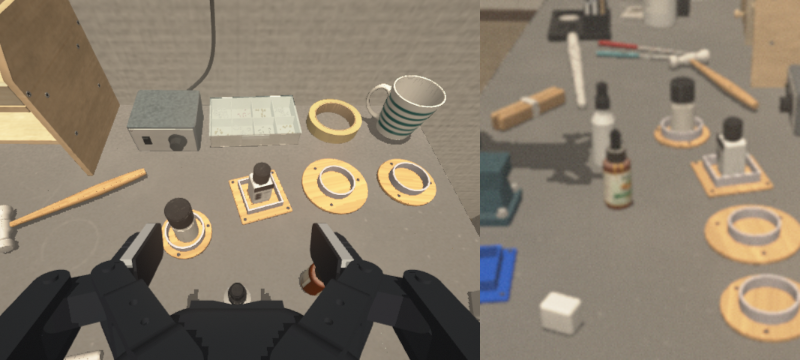

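Both placed bottles stand well, and the spray bottle's top at (237,292) is centred between the fingers. I'll go straight down.

```bash
python3 -m pendant '[[[-28,0,24],[0,0,0],1],[[-28,0,24],[0,0,0],1],[[-28,0,24],[0,0,0],1],[[0,0,0],[0,0,0],1],[[0,0,0],[0,0,0],1],[[0,0,0],[0,0,0],1]]'; python3 -c "
from h import *
print(get_obs()['q'].round(3))"
```

```text
t: 15.33
tool_pos: [0.4866, 0.2558, 0.1179]
tool_rot: [-2.845, -0.007, -1.324]
contact_force: [1.5, 0.2, 0.9]
opening: 0.0852
grip_force: 0.0
[ 0.55  -0.361  2.357 -0.897  0.531  2.768]
```

Joint 4 would run out of range on the way down, so I'll turn the tool 17 degrees toward the radial direction first.

```bash
python3 -m pendant '[[[0,0,0],[0.076,0,-0.065],1],[[0,0,0],[0.076,0,-0.065],1],[[0,0,0],[0.076,0,-0.065],1],[[-1,-6,-1],[0,0,0],1],[[0,0,0],[0,0,0],1],[[0,0,0],[0,0,0],1]]'; python3 -c "
from h import *
o=get_obs();print(o['q'].round(3));from scipy.spatial.transform import Rotation as R
print(R.from_rotvec(o['tool_rot']).as_matrix().round(3))"
```

```text
t: 15.83
tool_pos: [0.4822, 0.2617, 0.1158]
tool_rot: [-2.768, -0.278, -1.267]
contact_force: [0.2, 0.3, -0.7]
opening: 0.0851
grip_force: 0.0
[ 0.461 -0.438  2.409 -0.55   0.38   2.261]
[[ 0.64   0.199  0.742]
 [ 0.129 -0.98   0.152]
 [ 0.757 -0.002 -0.653]]
```

```bash
python3 -m pendant '[[[1,2,1],[0,0,0],1],[[-11.4,0,9.8],[0,0,0],1],[[-11.4,0,9.8],[0,0,0],1],[[-11.4,0,9.8],[0,0,0],1],[[-11.4,0,9.8],[0,0,0],1],[[-11.4,0,9.8],[0,0,0],1],[[0,0,0],[0,0,0],1],[[0,0,0],[0,0,0],1],[[0,0,0],[0,0,0],1]]'; python3 -c "
from h import *
o=get_obs();print(o['q'].round(3));from scipy.spatial.transform import Rotation as R
print(R.from_rotvec(o['tool_rot']).as_matrix().round(3))"; python3 look.py l5
```

```text
t: 16.58
tool_pos: [0.4823, 0.2591, 0.0385]
tool_rot: [-2.773, -0.283, -1.262]
contact_force: [-0.3, 0.3, -0.3]
opening: 0.0853
grip_force: 0.0
[ 0.453 -0.236  2.422 -1.024  0.222  2.749]
[[ 0.643  0.202  0.739]
 [ 0.134 -0.979  0.151]
 [ 0.754  0.002 -0.657]]
16.5833 [0.4823 0.2591 0.0385] [-2.773 -0.283 -1.262]
```

View pics/l5.png

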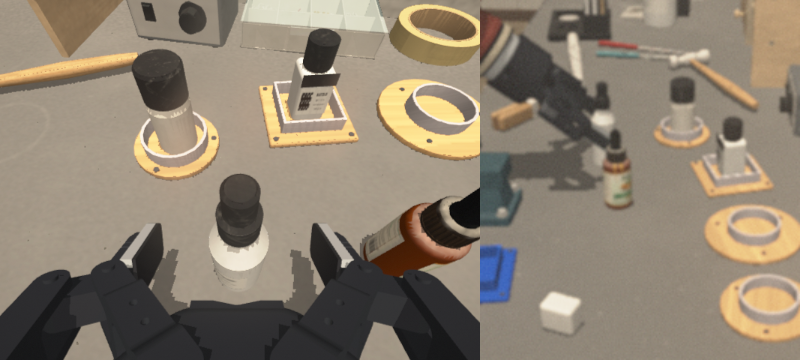

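The spray bottle is centred between the fingers (x about 239 of 236). I'll grip it and lift straight away to bring joint 4 off its limit.

```bash
python3 -m pendant '[[[0,0,0],[0,0,0],0.5],[[0,0,0],[0,0,0],0.2],[[0,0,0],[0,0,0],0.1],[[0,0,0],[0,0,0],0.1],[[0,0,0],[0,0,0],0.1],[[0,0,0],[0,0,0],0.1],[[0,0,0],[0,0,0],0.1],[[7.5,0,-6.5],[0,0,0],0.1],[[11.4,0,-9.8],[0,0,0],0.1],[[11.4,0,-9.8],[0,0,0],0.1],[[11.4,0,-9.8],[0,0,0],0.1],[[11.4,0,-9.8],[0,0,0],0.1]]' 35; python3 -m pendant '[[[11.4,0,-9.8],[0,0,0],0.1],[[11.4,0,-9.8],[0,0,0],0.1],[[19,0,-16],[0,0,0],0.1],[[19,0,-16],[0,0,0],0.1],[[0,0,0],[0,0,0],0.1],[[0,0,0],[0,0,0],0.1],[[0,0,0],[0,0,0],0.1]]';python3 -c "
from h import *
o=get_obs();print(o['q'].round(3));from scipy.spatial.transform import Rotation as R
print(R.from_rotvec(o['tool_rot']).as_matrix().round(3))"; python3 look.py l6
```

```text
t: 17.68
tool_pos: [0.4813, 0.2586, 0.1069]
tool_rot: [-2.775, -0.279, -1.256]
contact_force: [0.3, 0.5, -0.3]
opening: 0.03
grip_force: 34.9
t: 18.27
tool_pos: [0.4826, 0.2586, 0.1853]
tool_rot: [-2.776, -0.279, -1.255]
contact_force: [-0.2, 1.4, -1.0]
opening: 0.0297
grip_force: 34.9
[ 0.452 -0.571  2.362 -0.367  0.547  2.057]
[[ 0.647  0.199  0.736]
 [ 0.131 -0.98   0.15 ]
 [ 0.751 -0.    -0.66 ]]
18.2667 [0.4826 0.2586 0.1853] [-2.776 -0.279 -1.255]
```

View pics/l6.png

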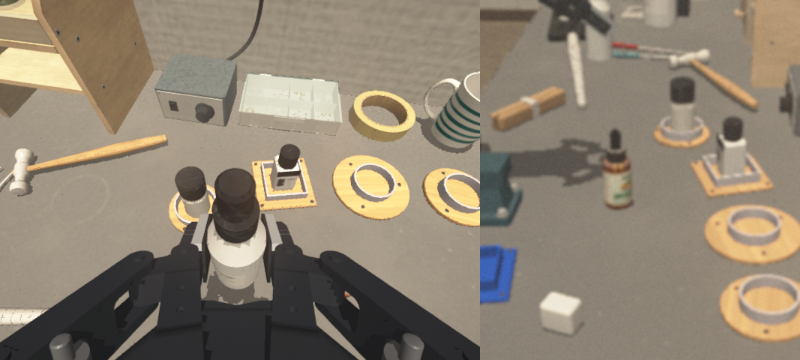

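The spray bottle is gripped upright. I'll carry it to the broad base, about 7 rows of (14.4, 28.7, 16.3) mm.

```bash
python3 -m pendant '[[[14.4,28.7,16.3],[0,0,0],0.1],[[14.4,28.7,16.3],[0,0,0],0.1],[[14.4,28.7,16.3],[0,0,0],0.1],[[14.4,28.7,16.3],[0,0,0],0.1],[[14.4,28.7,16.3],[0,0,0],0.1],[[14.4,28.7,16.3],[0,0,0],0.1],[[14.4,28.7,16.3],[0,0,0],0.1],[[0,0,0],[0,0,0],0.1],[[0,0,0],[0,0,0],0.1],[[0,0,0],[0,0,0],0.1]]';python3 -c "
from h import *
o=get_obs();print(o['q'].round(3));from scipy.spatial.transform import Rotation as R
print(R.from_rotvec(o['tool_rot']).as_matrix().round(3))"; python3 look.py l7
```

```text
t: 19.2
tool_pos: [0.6714, 0.0924, 0.1847]
tool_rot: [-2.776, -0.278, -1.252]
contact_force: [-0.4, 0.4, -1.2]
opening: 0.03
grip_force: 35.0
[-0.051 -0.198  2.096  0.445  0.451  0.998]
[[ 0.649  0.199  0.735]
 [ 0.131 -0.98   0.15 ]
 [ 0.75  -0.001 -0.662]]
19.2 [0.6714 0.0924 0.1847] [-2.776 -0.278 -1.252]
```

View pics/l7.png

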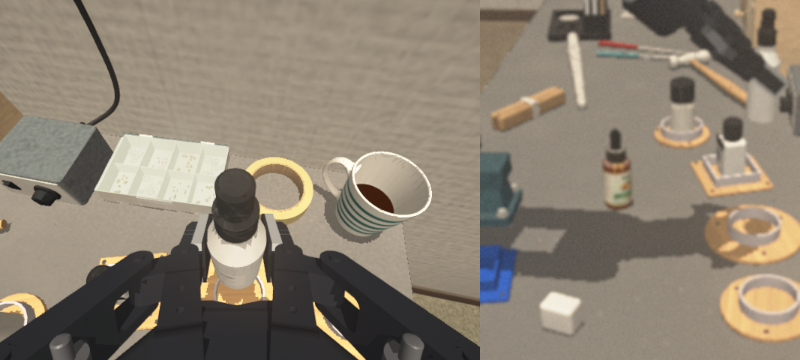

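The spray bottle hangs above the broad base, which shows at (237,285) under it. I've now used all my pictures, so from here on I check numerically. Lowering next.

```bash
python3 -m pendant '[[[-26.3,0,23.2],[0,0,0],0.1],[[-26.3,0,23.2],[0,0,0],0.1],[[-26.3,0,23.2],[0,0,0],0.1],[[-15,0,13.2],[0,0,0],0.1],[[-7.5,0,6.6],[0,0,0],0.1],[[-2,0,1.8],[0,0,0],0.1],[[0,0,0],[0,0,0],0.1],[[0,0,0],[0,0,0],0.1],[[0,0,0],[0,0,0],0.1]]'; python3 -c "
from h import *
o=get_obs();print(o['q'].round(3));from scipy.spatial.transform import Rotation as R
print(R.from_rotvec(o['tool_rot']).as_matrix().round(3))"
```

```text
t: 20.05
tool_pos: [0.6738, 0.093, 0.0517]
tool_rot: [-2.772, -0.28, -1.262]
contact_force: [-0.6, -0.3, -0.4]
opening: 0.0299
grip_force: 35.0
[-0.05   0.047  2.136  1.011  0.223  0.404]
[[ 0.643  0.2    0.739]
 [ 0.132 -0.98   0.151]
 [ 0.754  0.    -0.657]]
```

```bash
python3 -m pendant '[[[-1.3,0,-1.5],[0,0,0],0.1],[[-3,0,2.6],[0,0,0],0.1],[[-1.8,0,1.6],[0,0,0],0.1],[[0,0,0],[0,0,0],0.1],[[0,0,0],[0,0,0],0.1]]'; for i in 1 ; do python3 -m pendant '[[[-0.8,0,0.7],[0,0,0],0.1],[[0,0,0],[0,0,0],0.1],[[0,0,0],[0,0,0],0.1]]'; done
```

```text
t: 20.47
tool_pos: [0.671, 0.0922, 0.0434]
tool_rot: [-2.773, -0.279, -1.258]
contact_force: [0.0, 0.5, -1.9]
opening: 0.0299
grip_force: 35.0
t: 20.72
tool_pos: [0.6717, 0.0923, 0.0432]
tool_rot: [-2.773, -0.279, -1.26]
contact_force: [-0.4, 0.2, 4.4]
opening: 0.0298
grip_force: 35.4
```

```bash
python3 -m pendant '[[[0,0,0],[0,0,0],0.45],[[0,0,0],[0,0,0],0.6],[[0,0,0],[0,0,0],0.8],[[0,0,0],[0,0,0],0.8],[[0,0,0],[0,0,0],0.8],[[9,0,-8],[0,0,0],0.8],[[18,0,-16],[0,0,0],0.9],[[26,0,-23],[0,0,0],1],[[26,0,-23],[0,0,0],1],[[26,0,-23],[0,0,0],1],[[26,0,-23],[0,0,0],1],[[0,0,0],[0,0,0],1]]'; python3 -m pendant '[[[0,0,0],[0,0,0],1],[[0,0,0],[0,0,0],1]]'
python3 - <<'E'
from h import *
print(get_obs()['q'].round(3))
s=optics.get_image('side');m=optics.camera_model('side')
T=m['cam_to_world']
def px(p):
    c=(np.array(p)-T[:3,3])@T[:3,:3];return np.array([m['cx']+m['fx']*c[0]/-c[2],m['cy']+m['fy']*c[1]/c[2]]).round(0)
print('exp',px([.656,.089,.006]),px([.656,.089,.12]))
# column profile of brightness at heights along expected bottle
for z in (.04,.06,.08,.095,.112,.12,.13):
    u,v=px([.656,.089,z]).astype(int); print(z,v,''.join('%4d'%x for x in s[v,u-20:u+21:2].mean(-1)))
E
```

```text
t: 21.72
tool_pos: [0.6741, 0.0916, 0.2292]
tool_rot: [-2.765, -0.28, -1.282]
contact_force: [1.4, 0.5, 1.5]
opening: 0.0855
grip_force: 0.0
t: 21.88
tool_pos: [0.6696, 0.092, 0.2164]
tool_rot: [-2.774, -0.279, -1.257]
contact_force: [0.1, 0.1, -1.0]
opening: 0.0854
grip_force: 0.0
[-0.052 -0.245  2.079  0.4    0.508  1.049]
exp [362. 274.] [366. 215.]
0.04 257   89  94 117 136 162 154 151 163 167 171 171 169 173 161 151 146 142 137 138 142 139
0.06 247  185 186 182 171 164 158 147 164 177 192 205 202 191 174 146 134 136 138 138 141 140
0.08 236  185 178 181 200 196 178 186 188 164 159 145 147 144 140 141 138 140 138 138 139 138
0.095 228  171 175 171 167 166 161 133 101  69  67  70  75  65  95 141 139 138 140 139 135 137
0.112 219  172 173 173 170 170 156 136 132  87  65  64  64  87 132 139 136 134 139 139 141 142
0.12 215  218 213 217 228 232 206 136 134  94  72  67  73  94 136 136 136 139 140 137 139 140
0.13 209   64  61  62  57  95 135 139 137 137 140 140 135 137 138 134 135 140 141 140 137 143
```

The spray bottle stands upright and centred in the broad base: its dark top is at the expected column and height. Next is the dropper, with the tilt reduced to about 35 degrees.

```bash
python3 -m pendant '[[[0,0,0],[0,-0.124,0],1],[[0,0,0],[0,-0.124,0],1],[[-23.6,-18.5,-16.3],[0,0,0],1],[[-23.6,-18.5,-16.3],[0,0,0],1],[[-23.6,-18.5,-16.3],[0,0,0],1],[[-23.6,-18.5,-16.3],[0,0,0],1],[[-23.6,-18.5,-16.3],[0,0,0],1],[[0,0,0],[0,0,0],1],[[0,0,0],[0,0,0],1],[[0,0,0],[0,0,0],1]]'
cat > st.py <<'E'
from h import *
o=get_obs();print(o['q'].round(3));from scipy.spatial.transform import Rotation as R
M=R.from_rotvec(o['tool_rot']).as_matrix();print(M.round(3))
import sys
if len(sys.argv)>1: # world target -> tool shift mm
    print('shift',(M.T@(np.array([float(a) for a in sys.argv[1:4]])-o['tool_pos'])*1000).round(1))
E
python3 st.py .5103 .1537 .2
python3 - <<'E'
from h import *
m=optics.camera_model('wrist');T=m['cam_to_world'];im=optics.get_image('wrist').astype(int)
def px(p):
    c=(np.array(p)-T[:3,3])@T[:3,:3];return np.array([m['cx']+m['fx']*c[0]/-c[2],m['cy']+m['fy']*c[1]/c[2]])
for z in (.03,.055,.07,.095):
    u,v=px([.497,.151,z]).astype(int);print(z,u,v,[tuple(x) for x in im[min(v,479),max(u-40,0):u+41:8]] if v<480 else '')
E
```

```text
t: 22.77
tool_pos: [0.5107, 0.154, 0.2157]
tool_rot: [-2.93, -0.295, -0.909]
contact_force: [0.1, 0.4, 0.1]
opening: 0.0858
grip_force: 0.0
[ 0.132 -0.569  2.232  0.051  0.879  1.482]
[[ 0.808  0.2    0.555]
 [ 0.164 -0.98   0.114]
 [ 0.566 -0.001 -0.824]]
shift [-9.2  0.2 12.7]
0.03 316 339 [(np.int64(157), np.int64(144), np.int64(128)), (np.int64(156), np.int64(144), np.int64(128)), (np.int64(155), np.int64(143), np.int64(127)), (np.int64(140), np.int64(94), np.int64(72)), (np.int64(146), np.int64(133), np.int64(113)), (np.int64(42), np.int64(39), np.int64(35)), (np.int64(100), np.int64(91), np.int64(78)), (np.int64(179), np.int64(130), np.int64(77)), (np.int64(157), np.int64(145), np.int64(129)), (np.int64(101), np.int64(94), np.int64(84)), (np.int64(103), np.int64(95), np.int64(86))]
0.055 316 339 [(np.int64(157), np.int64(144), np.int64(128)), (np.int64(156), np.int64(144), np.int64(128)), (np.int64(155), np.int64(143), np.int64(127)), (np.int64(140), np.int64(94), np.int64(72)), (np.int64(146), np.int64(133), np.int64(113)), (np.int64(42), np.int64(39), np.int64(35)), (np.int64
[... 558 characters left out ...]
.int64(179), np.int64(130), np.int64(77)), (np.int64(157), np.int64(145), np.int64(129)), (np.int64(101), np.int64(94), np.int64(84)), (np.int64(103), np.int64(95), np.int64(86))]
0.095 316 338 [(np.int64(156), np.int64(144), np.int64(129)), (np.int64(154), np.int64(143), np.int64(127)), (np.int64(155), np.int64(143), np.int64(127)), (np.int64(133), np.int64(85), np.int64(62)), (np.int64(163), np.int64(149), np.int64(127)), (np.int64(42), np.int64(39), np.int64(36)), (np.int64(111), np.int64(101), np.int64(87)), (np.int64(199), np.int64(147), np.int64(70)), (np.int64(156), np.int64(144), np.int64(128)), (np.int64(101), np.int64(94), np.int64(84)), (np.int64(104), np.int64(96), np.int64(87))]
```

The wrist camera looks straight down the dropper's axis and sees its dark bulb at the predicted pixel, so the position is confirmed. I'll descend to z of about 0.033.

```bash
python3 -m pendant '[[[-20.4,0,29.7],[0,0,0],1],[[-20.4,0,29.7],[0,0,0],1],[[-20.4,0,29.7],[0,0,0],1],[[-20.4,0,29.7],[0,0,0],1],[[-14,0,20.5],[0,0,0],1],[[-8,0,11.5],[0,0,0],1],[[0,0,0],[0,0,0],1],[[0,0,0],[0,0,0],1],[[0,0,0],[0,0,0],1]]'; python3 st.py
```

```text
t: 23.57
tool_pos: [0.5128, 0.1539, 0.0355]
tool_rot: [-2.928, -0.293, -0.914]
contact_force: [1.1, -0.7, 0.6]
opening: 0.0854
grip_force: 0.0
[ 0.132 -0.27   2.356  0.089  0.453  1.435]
[[ 0.806  0.199  0.558]
 [ 0.163 -0.98   0.113]
 [ 0.569 -0.    -0.822]]
```

```bash
python3 -m pendant '[[[-3.3,0,1.4],[0,0,0],1],[[0,0,0],[0,0,0],1],[[0,0,0],[0,0,0],0.5],[[0,0,0],[0,0,0],0.2],[[0,0,0],[0,0,0],0.1],[[0,0,0],[0,0,0],0.1],[[0,0,0],[0,0,0],0.1],[[0,0,0],[0,0,0],0.1],[[0,0,0],[0,0,0],0.1]]' 35; python3 st.py;  python3 -m pendant '[[[5,0,-7],[0,0,0],0.1],[[20.4,0,-29.7],[0,0,0],0.1],[[20.4,0,-29.7],[0,0,0],0.1],[[20.4,0,-29.7],[0,0,0],0.1],[[20.4,0,-29.7],[0,0,0],0.1],[[0,0,0],[0,0,0],0.1],[[0,0,0],[0,0,0],0.1],[[0,0,0],[0,0,0],0.1]]'; python3 st.py .677 -.0345 .1848
```

```text
t: 24.32
tool_pos: [0.5097, 0.1539, 0.0316]
tool_rot: [-2.928, -0.295, -0.913]
contact_force: [-0.9, -0.3, 1.4]
opening: 0.0315
grip_force: 34.5
[ 0.133 -0.27   2.363  0.091  0.447  1.433]
[[ 0.806  0.199  0.557]
 [ 0.164 -0.98   0.114]
 [ 0.568 -0.001 -0.823]]
t: 24.98
tool_pos: [0.5087, 0.1536, 0.1834]
tool_rot: [-2.929, -0.295, -0.91]
contact_force: [-1.0, 0.3, -0.5]
opening: 0.0315
grip_force: 34.9
[ 0.132 -0.545  2.272  0.054  0.815  1.478]
[[ 0.807  0.199  0.555]
 [ 0.164 -0.98   0.114]
 [ 0.567 -0.001 -0.824]]
shift [105.8 217.9  70.9]
```

```bash
python3 -m pendant '[[[13.1,27.2,8.8],[0,0,0],0.1],[[13.1,27.2,8.8],[0,0,0],0.1],[[13.1,27.2,8.8],[0,0,0],0.1],[[13.1,27.2,8.8],[0,0,0],0.1],[[13.1,27.2,8.8],[0,0,0],0.1],[[13.1,27.2,8.8],[0,0,0],0.1],[[13.1,27.2,8.8],[0,0,0],0.1],[[13.1,27.2,8.8],[0,0,0],0.1],[[0,0,0],[0,0,0],0.1],[[0,0,0],[0,0,0],0.1],[[0,0,0],[0,0,0],0.1]]'; python3 st.py .6757 -.0345 .045
```

```text
t: 25.9
tool_pos: [0.6748, -0.0338, 0.1822]
tool_rot: [-2.929, -0.294, -0.904]
contact_force: [0.6, 0.2, -1.5]
opening: 0.0316
grip_force: 35.0
[-0.268 -0.107  1.937  0.366  0.8    0.915]
[[ 0.81   0.199  0.552]
 [ 0.163 -0.98   0.115]
 [ 0.564 -0.003 -0.826]]
shift [-76.8   1.2 113.7]
```

```bash
python3 -m pendant '[[[-17,1,25.2],[0,0,0],0.1],[[-17,0,25.2],[0,0,0],0.1],[[-17,0,25.2],[0,0,0],0.1],[[-17,0,25.2],[0,0,0],0.1],[[-8.8,0,12.8],[0,0,0],0.1],[[0,0,0],[0,0,0],0.1],[[0,0,0],[0,0,0],0.1],[[0,0,0],[0,0,0],0.1]]'; python3 st.py .6757 -.0345 .038
```

```text
t: 26.57
tool_pos: [0.6783, -0.0345, 0.0498]
tool_rot: [-2.928, -0.296, -0.915]
contact_force: [0.3, -0.5, 0.8]
opening: 0.0319
grip_force: 35.0
[-0.267  0.088  1.997  0.504  0.561  0.739]
[[ 0.806  0.2    0.558]
 [ 0.165 -0.98   0.114]
 [ 0.569  0.    -0.822]]
shift [-8.9 -0.5  8.2]
```

```bash
python3 -m pendant '[[[-5,0,4.4],[0,0,0],0.1],[[-3,0,2.6],[0,0,0],0.1],[[0,0,0],[0,0,0],0.1],[[0,0,0],[0,0,0],0.1],[[0,0,0],[0,0,0],0.1]]'; python3 -m pendant '[[[-0.8,0,1.0],[0,0,0],0.1],[[0,0,0],[0,0,0],0.1],[[0,0,0],[0,0,0],0.1]]'
```

```text
t: 26.98
tool_pos: [0.6754, -0.0357, 0.0383]
tool_rot: [-2.929, -0.294, -0.912]
contact_force: [0.9, 1.2, -0.5]
opening: 0.0313
grip_force: 35.0
t: 27.23
tool_pos: [0.6759, -0.0358, 0.0376]
tool_rot: [-2.928, -0.295, -0.914]
contact_force: [-0.8, -0.2, 3.3]
opening: 0.0317
grip_force: 35.2
```

It's standing on the floor of the well. I'll release, withdraw and check all the bottles.

```bash
python3 -m pendant '[[[0,0,0],[0,0,0],0.45],[[0,0,0],[0,0,0],0.6],[[0,0,0],[0,0,0],0.8],[[0,0,0],[0,0,0],0.8],[[0,0,0],[0,0,0],0.8],[[6,0,-8],[0,0,0],0.8],[[12,0,-17],[0,0,0],0.9],[[17,0,-25],[0,0,0],1],[[17,0,-25],[0,0,0],1],[[17,0,-25],[0,0,0],1],[[17,0,-25],[0,0,0],1],[[17,0,-25],[0,0,0],1]]'; python3 -m pendant '[[[0,0,-35],[0,0,0],1],[[0,0,-35],[0,0,0],1],[[0,0,0],[0,0,0],1],[[0,0,0],[0,0,0],1],[[0,0,0],[0,0,0],1]]'
python3 - <<'E'
from h import *
for cam in('side','scene'):
    m=optics.camera_model(cam);T=m['cam_to_world'];im=optics.get_image(cam)
    R=T[:3,0]/np.linalg.norm(T[:3,0])
    def px(p):
        c=(np.array(p)-T[:3,3])@T[:3,:3];return np.array([m['cx']+m['fx']*c[0]/-c[2],m['cy']+m['fy']*c[1]/c[2]])
    for n,x,y,h,zs in(('polish',.567,.3345,81,(.04,.07)),('square',.634,.2185,76,(.04,.07)),('spray',.656,.089,114,(.06,.10)),('dropper',.663,-.0375,102,(.05,.095))):
        for z in zs+(h/1000+.025,):
            u,v=px([x,y,z+.006]).round().astype(int);print(cam,n,z,u,v,' '.join('%3d'%q for q in im[v,u-18:u+19:2].mean(-1)))
# bystanders: compare with the first side image
a=cv2.imread('pics/side0.png').astype(int);b=optics.get_image('side')[:,:,::-1].astype(int)
print('block diff',np.abs(a-b)[312:345,215:252].mean(),'tape',np.abs(a-b)[255:300,418:440].mean())
E
```

```text
t: 28.23
tool_pos: [0.6746, -0.0357, 0.221]
tool_rot: [-2.929, -0.294, -0.913]
contact_force: [0.5, 0.0, 1.0]
opening: 0.0851
grip_force: 0.0
t: 28.65
tool_pos: [0.6356, -0.0437, 0.2763]
tool_rot: [-2.929, -0.294, -0.912]
contact_force: [-0.4, -0.3, -0.6]
opening: 0.0855
grip_force: 0.0
side polish 0.04 315 192 137 135 133 138 135 146 171 174 173 167 169 170 148 131 136 137 136 136 136
side polish 0.07 315 178 135 135 135 134 130  78  57  63  71  69  64  61  62 112 136 139 135 135 138
side polish 0.10600000000000001 315 162 132 137 131 132 130 156 166 140 125 125 128 116 116 156 161 134 107 108 129
side square 0.04 348 218 135 138 137 129 113  89 125 187 197 185 184 174 174 158 132 133  95  61  66
side square 0.07 348 203 143 137 135 139 139 129  76  60  68  73  70  70  89 139 136 140 140 141 137
side square 0.101 349 188 139 137 140 139 138 141 137 138 136 117 105  93 105 130 159 173 159 137 139
side spray 0.06 364 244 181 180 183 194 185 181 208 217 220 224 222 216 207 190 156 137 140 139 139
side spray 0.1 365 222 173 172 170 169 165 177 158 112  65  62  66  74 124 137 137 139 140
[... 1012 characters left out ...]
0  50  50  51  55  52  51  51  89
scene spray 0.06 365 217  87  90  90  95  87  84 102 146 161 165 176 168 160 150 113 102  94 100  93
scene spray 0.1 366 197 144 142 143 140 142 146 141 146 100  35  30  32 102 142 142 145 143 144 141
scene spray 0.139 368 178 143 144 103  99  97  94  93  93  93  89  95  95  94  97  97  96  96  90  91
scene dropper 0.05 426 244  88  87  89  87  85  41  34  49  56  76  86  83  77  66  58  78  90  89  70
scene dropper 0.095 429 221  93  92  91  88  91  89  87  90  55  30  28  34 111 141 140 131  89  86  86
scene dropper 0.127 431 203  97  95  97  95  96  95  99  96 101 100 100  97  92  96  94  94  94  97  99
block diff 34.26835926835927 tape 2.5336700336700337
```

All four bottles stand upright where they should in both views. The block region differs from the first image, so I'll check whether that's only shadow.

Run:
```python
from h import *
for a in(cv2.imread('pics/side0.png'),optics.get_image('side')[:,:,::-1].copy()):
    e=cv2.cvtColor(a,cv2.COLOR_BGR2GRAY)[305:352,205:262].astype(np.uint8)
    t,mk=cv2.threshold(e,0,255,cv2.THRESH_OTSU)
    c=max(cv2.findContours(mk,cv2.RETR_EXTERNAL,cv2.CHAIN_APPROX_NONE)[0],key=cv2.contourArea)
    print(t,cv2.boundingRect(c),np.median(e),e.max())
    print(e[23,::3])
a=cv2.imread('pics/scene0.png');b=optics.get_image('scene')[:,:,::-1]
for i in(a,b): print(cv2.cvtColor(np.ascontiguousarray(i),cv2.COLOR_BGR2GRAY)[328,345:400:3])
```

```text
182.0 (15, 10, 27, 17) 139.0 242
[141 144 141 138 138 157 178 183 199 218 232 238 199 139 141 138 136 136
 149]
117.0 (0, 0, 43, 39) 93.0 178
[137 136 137 134 137 152 170 169 171 174 177 174 153 138 124  86  81  85
 112]
[ 86  87  86  85  85  95  94 132 140 124 116 117 114 101  86  88  86  84
  88]
[ 85  83  79  46  50  90  94 110 117 114 110 113 110  96  48  46  43  46
  44]
```

The block's edges fall on the same pixels in both views; only the arm's shadow changed.

```bash
python3 -c "
from station import ctrl
print(ctrl.finish_job())"
```

```text
the job is handed in; nothing more can be done
None
```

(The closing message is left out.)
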